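Turn a keyed treat-tub lid home and press it shut

ROBOT

A 6-joint arm with a two-finger parallel gripper is mounted at the origin on the work surface. World frame = base frame: x ahead of the robot, y to its left, z up, the work surface at z = 0. Lengths are in m, angles in rad, forces in N, time in s.
With the tool pointing down it reaches from about 0.325 to 0.925 m from the base axis. Payload 3.1 kg.
Tool frame: the origin (TCP) lies on the mounting face of the last link; the fingertips stand 173 mm ahead of it and the grasp point (between the pads) lies 155 mm ahead of it (env.tcp_to_grasp is the distance from the TCP to the grasp point, in m); z points along the fingers, y is the line along which they close (so a half turn about z gives the same grasp; the last joint's range is limited). The gripper opens to 85 mm and grips with 20 to 120 N. Pads are 22 mm wide; open, the fingers measure 114 mm over their backs; the gripper's body (76 mm by 85 mm) begins 54 mm behind the grasp point. The pads swing forward as they close: fully open they stand 13 mm farther back than shut.
Start: joints at [1.225, 0.217, 1.613, -0, 1.311, -0.112], TCP at [0.145, 0.608, 0.405] pointing down, gripper open.
Joint ranges: [-2.75, 2.75], [-0.78, 2.1], [0.31, 2.55], [-1.13, 4.27], [0.13, 2.63], [-2.58, 2.58]. Speed limits (rad/s): [2.79, 2.79, 3.14, 3.14, 3.14, 3.14].

INTERFACE

Orientations are given as [roll, pitch, yaw] about the fixed x, y, z axes, in that order (R = Rz(yaw) Ry(pitch) Rx(roll)).
In Python, from bench import env, cams, sign_off, spotter gives the robot as it stands. The module is installed in compiled form; this text tells all that it offers.
- The arm moves only by the tool step_arm, never from a script. Its argument "steps" is a list of rows, each an object with "xyz": the shift along the tool's x, y, z in cm, a list of three; "turn": the turn about the tool's z in degrees. In form: [{"xyz": [x, y, z], "turn": turn}, ...]. A call has 1 to 12 rows; each row shifts and turns the commanded pose from where the row before left it, along the tool's axes as they then stand; what a row does not reach is not made up. A row lasts 1/8 s, in which the tool goes at most 62.5 mm and 10.7 degrees, less where a joint would pass 70% of its speed; a pose out of reach is approached as far as the arm can. A call is refused whole if a number of a shift passes 6.25 or a number of a turn 10.7, either way. A call with a gripper value outside its range is refused whole. "hand" is the opening in per cent of the stroke, from 0 (shut) to 100 (fully open), set as the call begins (left out, the last holds). The fingers move at their own pace and stop on an object; "newtons" is the grip in N (left out, the last holds). Time passes only in rows, so rows that do not move let the fingers close. It gives the time, the measured TCP pose, the force, the opening and the grip force at its end, in the units of the state.
- env.get_obs(): the state, without advancing time (a new reading comes with each control period).
- cams.camera(name): name is "scene" or "side" or "wrist"; returns (picture, depth): 480x640x3 uint8, blue, green, red; 480x640 float32, m along the optical axis (not along the pixel's ray), 0 where there is no reading.
- cams.get_calibration(name): a dict with "camera_matrix" (3x3 intrinsics, pixels), "k1" (the pictures are not rectified: a ray, as slopes to the right and down, at radius r is drawn at 1 + k1 r^2 times it, then the intrinsics apply), "R" (3x3) and "t" (3): a world point X has camera coordinates R X + t; the wrist camera has in their place "tool_from_camera" (4x4, takes a point from camera to tool coordinates, whose origin is the TCP and whose axes are the flange's). Camera axes: x right, y down, z forward; pixel columns grow to the right and rows downward; lengths in m; the calibration is good to about 2 mm. A picture is of the moment at which its call begins: read the wrist's pose just before it. get_calibration takes no time and is no camera call.
- sign_off(): hands the job in; it is judged then, once.
Trained networks look in the newest picture that a camera, given by its name, has taken for a name from the list of things; names that differ only in an ending like _2 or _b are one class to them, and where a whole thing is asked for, a point or a joint stands for the part that bears it (a point fixed in the world has none). Each returns a list of dicts, best first, with "p" (0 to 1); they miss things now and then, are a little off and sometimes report something else, mostly with a low value. They report only what shows in the picture. A call takes as long as a camera call. They do not tell look-alikes from the thing itself.
- spotter.silhouettes(thing, camera): "pixels" (480x640 bool, what is visible of it) and "uv" ([column, row] in pixels, amid what is visible of it).
The state is a dict: "clock": time; "joint_positions": joint angles; "joint_vel": joint speeds; "tau": joint torques, N m; "eef_pos": TCP position; "tool_rot": TCP orientation; "wrist_force": force on the tool from outside, world axes, zero at the start; "wrist_torque": the same for the moment, N m; "width": finger opening in m; "grasp_force": force on a finger pad.
Only numpy, scipy, OpenCV 4.12 (cv2) and the standard library are available. Lean on these libraries where they do the work, as an engineer would, in place of code of your own. Each camera call takes 0.05 s, during which the arm holds its last target. There are 200 camera calls.

TASK

The wooden lid lies on the grey treat tub but is not shut. With the fingertips push its tab round until the notch in the lid's edge stands over the steel pin on the tub's rim, then press the lid straight down until it is fully home, and draw back. Do not pinch the tab or lift the lid, and leave the other things on the bench where they are.

Things in the scene. Friction and masses are not known exactly. Their poses are not given: they have to be found in the camera images.
- tub: Grey round treat tub fixed on the bench, 144 mm across, rim 75 mm high. Origin: centre of its underside. Its +x axis points from the middle to the pin and the square outer lug beside it (24 mm wide, reaching 88 mm from the middle, top 2 mm below the rim). A post hidden under the lid guides it with 1 mm play: the lid turns about the tub's axis.
- pin (a point): Centre of the top of the upright steel pin on the tub's rim: 8 mm diameter, 65 mm from the tub's axis, rising 4.5 mm above the rim (79.5 mm above the bench).
- lid: Loose round wooden lid, 132 mm across, 0.27 kg. Origin: centre of its underside. Above it: edge ring 12 mm thick, flat raised middle (112 mm across) at 15 mm, tab top at 30 mm. +x points from the middle to the single notch in the edge, -x to the tab. Origin above the bench: 81 mm at the start (6 mm over the rim, clear of the pin), 75 mm when home.
- notch (a point): Middle of the notch, at the lid's underside, 65 mm from the lid's axis. The notch is 16 mm wide (4 mm play each side of the pin, 3.5 degrees of turn). Off the pin, the lid is stopped 1.5 mm down.
- lid_top (a point): Centre of the lid's flat upper face, 15 mm above the lid's origin; the middle and the notch side are free to press on. A friction seal holds the lid up: it turns under 1 to 3 N and stays where left. With the notch over the pin, about 8 to 10 N slides it down 6 mm to a firm stop, edge on rim, where it stays.
- tab_left: One cheek of the lid's upright tab, on the lid's +y side. The tab is a straight radial rib, 25 to 55 mm from the lid's axis, 14 mm thick over both cheeks, 15 mm tall above the flat face; its flat sides are for pushing. Cheek 30 x 5 x 12 mm; origin at its underside's centre, 40 mm from the lid's axis, 4.5 mm off the tab's middle plane.
- tab_right: The other cheek of the tab, the same, on the lid's -y side. Touching both cheeks at once counts as a pinch.
- whistle: Yellow plastic dog whistle, 46 x 20 x 18 mm, lying on the bench; leave alone. Origin under its round end.
- key_ring: Silver key ring, 40 mm across, with two flat keys reaching 70 mm from the ring's centre, 4 mm thick; leave alone. Origin under the ring's centre.
- bowl: Stainless steel pet bowl upside down, 170 mm across, 52 mm high; leave alone. Origin at the centre underneath.
- canister: Orange flip-top treat canister, shut, 87 mm across, 121 mm high, by the backrest; leave alone. Origin at the centre underneath.
Not all that is in view belongs to the job. What is meant by the lid is not turquoise or yellow, and is the larger of those in its own colour.

How it is judged:
By the outcome, as a careful person would: the job done as asked, in the order asked, and still so for the second after the job is handed in, with the robot touching nothing.
It also fails if it takes over 64 s, if anything falls off the work surface, if the arm or the gripper's body presses on something with over 40 N, if the wrist force passes 120 N, or if a joint passes its speed limit or range.

## Working session

There is one attempt and no reset: what is moved stays moved. The work goes in short steps, Python scripts to look and compute and a tool call to move; the robot and the scene stay as the last step left them, time stands still between calls to the robot, and variables do not carry over. Pictures are saved under pics/ and viewed, at most 10 in all, crops included, and the job is handed in when it is done.

Besides the shell and the picture viewer there is one more tool, called as name([rows], argument=value, ...), one row to a line, values as JSON. step_arm: Moves the arm, as the interface text tells. Its arguments: {"type":"object","properties":{"steps":{"type":"array","items":{"type":"object","properties":{"xyz":{"type":"array","items":{"type":"number"}},"turn":{"type":"number"}}}},"hand":{"type":"number"},"newtons":{"type":"number"}},"required":["steps"]}

```bash
mkdir -p pics; cat > h.py <<'E'
import numpy as np, cv2
from bench import env, cams, sign_off, spotter
from scipy.spatial.transform import Rotation as Ro
def pose(o): return Ro.from_euler('xyz',o['tool_rot']).as_matrix(), np.array(o['eef_pos'])
def cloud(name,depth,o):
    c=cams.get_calibration(name);K=np.array(c['camera_matrix']);k1=c['k1']
    u,v=np.meshgrid(np.arange(640),np.arange(480))
    p=cv2.undistortPoints(np.stack([u,v],-1).reshape(-1,1,2).astype(np.float64),K,np.array([k1,0,0,0.])).reshape(480,640,2)
    P=np.dstack([p*depth[...,None],depth])
    if 'R' in c: return (P-np.array(c['t']))@np.array(c['R'])
    T=np.array(c['tool_from_camera']);R,t=pose(o)
    return (P@T[:3,:3].T+T[:3,3])@R.T+t
E
python3 - <<'E'
from h import *
o=env.get_obs();print(o)
ims=[]
for n in('scene','side'):
    im,d=cams.camera(n);C=cloud(n,d,o);np.savez('/tmp/'+n,im=im,C=C,d=d);cv2.imwrite(f'pics/{n}0.png',im)
    for th in('lid','tub','pin','tab_left','notch'):
        for r in spotter.silhouettes(th,n)[:3]:
            m=r['pixels']&(d>0);q=C[m]
            print(n,th,round(r['p'],2),np.round(r['uv']),m.sum(),np.round(np.median(q,0),3),np.round(q.min(0),3),np.round(q.max(0),3)) if m.any() else 0
E
```

```text
{'clock': 0.0, 'joint_positions': array([ 1.22481369e+00,  2.17754736e-01,  1.61494811e+00,  4.73106659e-07,
        1.31126965e+00, -1.12203408e-01]), 'joint_vel': array([ 7.62363358e-04, -6.93621930e-05,  1.29487961e-03,  1.57951242e-03,
       -3.54617530e-04, -2.18314751e-03]), 'tau': array([-2.65536810e-04, -3.96841192e+01, -3.03858125e+01, -1.14586701e-04,
        9.56704316e-03,  4.28407262e-06]), 'eef_pos': array([0.14462721, 0.60762057, 0.40336011]), 'tool_rot': array([-3.13922782e+00, -2.66920760e-04,  2.90781299e+00]), 'wrist_force': array([ 0.40090686, -0.24287934,  0.1390137 ]), 'wrist_torque': array([ 0.00077025, -0.01353426, -0.00115351]), 'grasp_force': 0.0, 'width': 0.08549715563375639}
scene lid 0.97 [261. 268.] 664 [ 0.684 -0.003  0.007] [ 0.644 -0.055 -0.003] [0.717 0.04  0.021]
scene lid 0.83 [286. 211.] 586 [ 0.537 -0.186  0.008] [ 0.467 -0.25  -0.006] [ 0.576 -0.058  0.092]
scene lid 0.59 [420. 254.] 1609 [0.331 0.144 0.012] [ 0.25   0.06  -0.006] [0.392 0.205 0.029]
scene tub 0.61 [322. 245.] 1655 [0.555 0.05  0.043] [ 0.403 -0.101 -0.007] [0.595 0.068 0.082]

[... 661 characters left out ...]
 [ 0.576 -0.139  0.025]
side lid 0.7 [332. 254.] 2885 [ 0.514 -0.016  0.095] [ 0.455 -0.075 -0.   ] [0.587 0.107 0.114]
side tub 0.7 [329. 290.] 1614 [ 0.473 -0.058  0.052] [ 0.433 -0.082 -0.001] [0.577 0.06  0.085]
side pin 0.87 [328. 288.] 1516 [ 0.472 -0.057  0.053] [ 0.433 -0.082  0.   ] [0.563 0.035 0.08 ]
side pin 0.43 [245. 176.] 2875 [0.551 0.33  0.045] [ 0.484  0.274 -0.003] [0.661 0.439 0.058]
side notch 0.97 [214. 285.] 2821 [0.319 0.127 0.014] [ 0.257  0.066 -0.004] [0.395 0.215 0.033]
side notch 0.97 [390. 239.] 1215 [ 0.687 -0.017  0.01 ] [ 0.641 -0.061 -0.004] [0.748 0.036 0.025]
side notch 0.81 [331. 255.] 3016 [ 0.513 -0.016  0.095] [ 0.454 -0.075 -0.002] [0.631 0.109 0.114]
```

View pics/scene0.png

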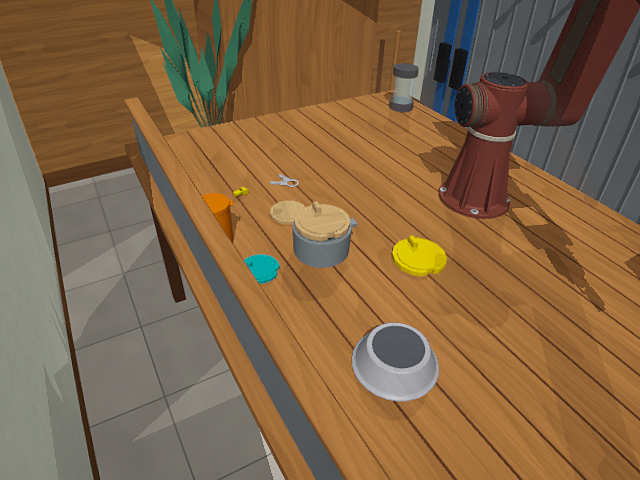

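View pics/side0.png

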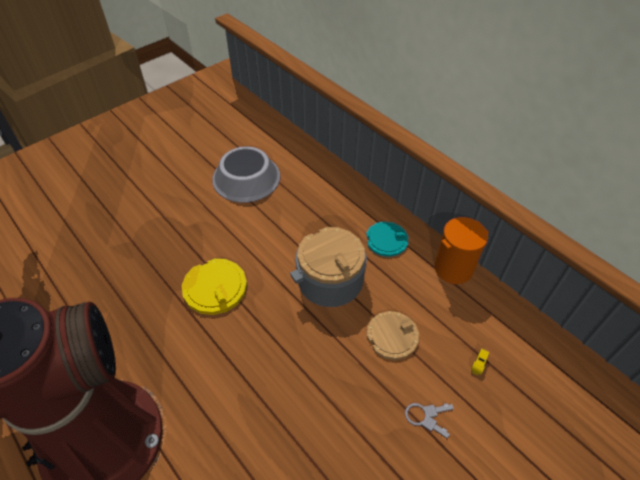

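The lid is the large wooden one on the grey tub (scene ≈ 322,222; side ≈ 331,255). Its tab is at side ≈ (342,262) and the lug at side ≈ (297,275). The small wooden lid and the turquoise and yellow ones are decoys.

```bash
cat >> h.py <<'E'
def circ(P):
    A=np.c_[2*P[:,:2],np.ones(len(P))];x=np.linalg.lstsq(A,(P[:,:2]**2).sum(1),rcond=None)[0]
    return x[:2],np.sqrt(x[2]+x[:2]@x[:2])
def hull(P):
    # enclosing circle of top-face points
    c,r=cv2.minEnclosingCircle((P[:,:2]*1000).astype(np.float32)); return np.array(c)/1000,r/1000
E
python3 - <<'E'
from h import *
print(np.round(cams.get_calibration('wrist')['tool_from_camera'],3))
for n in('scene','side'):
    C=np.load(f'/tmp/{n}.npz')['C'].reshape(-1,3)
    b=(np.abs(C[:,0]-.52)<.11)&(np.abs(C[:,1]+.01)<.11)
    f=C[b&(C[:,2]>.0915)&(C[:,2]<.1)];t=C[b&(C[:,2]>.105)&(C[:,2]<.13)]
    print(n,len(f),hull(f),np.median(f[:,2]),len(t),t.mean(0),t.min(0),t.max(0))
E
```

```text
[[-0.001 -0.962 -0.275  0.071]
 [ 1.    -0.001  0.001 -0.001]
 [-0.001 -0.275  0.962  0.031]
 [ 0.     0.     0.     1.   ]]
scene 943 (array([ 0.52440826, -0.0024589 ]), 0.06569334411621094) 0.09315030022407689 40 [ 0.51647494 -0.04353574  0.10760096] [ 0.50823165 -0.05939548  0.10529731] [ 0.52297183 -0.02748625  0.11081055]
side 2534 (array([ 0.52260986, -0.00924263]), 0.06837882232666016) 0.0953546473593982 106 [ 0.51332377 -0.0491459   0.10953701] [ 0.50590898 -0.06370958  0.10505242] [ 0.52324325 -0.03160126  0.11386639]
```

step_arm([
  {"xyz":[-4.2,-4.2,0]},
  {"xyz":[-4.2,-4.2,0]},
  {"xyz":[-4.2,-4.2,0]},
  {"xyz":[-4.2,-4.2,0]},
  {"xyz":[-4.2,-4.2,0]},
  {"xyz":[-4.2,-4.2,0]},
  {"xyz":[-4.2,-4.2,0]},
  {"xyz":[-4.2,-4.2,0]},
  {"xyz":[-4.2,-4.2,0]},
  {"xyz":[-4.2,-4.2,0]},
  {"xyz":[-4.2,-4.2,0]},
  {"xyz":[-4.2,-4.2,0]},
], hand=0)

```text
$.steps[0]: bad value
```

step_arm([
  {"xyz":[0,0,0]},
  {"xyz":[0,0,0]},
])

```text
$.steps[0]: bad value
```

```bash
cat > look.py <<'E'
import sys
from h import *
o=env.get_obs();im,d=cams.camera('wrist');C=cloud('wrist',d,o)
np.savez('/tmp/wrist',im=im,C=C);cv2.imwrite(f'pics/{sys.argv[1]}.png',im)
print(o['clock'],o['eef_pos'],o['tool_rot'])
C=C.reshape(-1,3);b=(np.hypot(C[:,0]-.521,C[:,1]+.007)<.105)
z=C[:,2]
h,e=np.histogram(z[b],np.arange(.06,.125,.002));print(dict(zip(np.round(e,3),h)))
E
python3 look.py w1
```

```text
0.6 [0.14477385 0.60800523 0.40471936] [-3.14158934e+00 -4.26826236e-06  2.90781273e+00]
{np.float64(0.06): np.int64(0), np.float64(0.062): np.int64(0), np.float64(0.064): np.int64(0), np.float64(0.066): np.int64(0), np.float64(0.068): np.int64(0), np.float64(0.07): np.int64(0), np.float64(0.072): np.int64(0), np.float64(0.074): np.int64(0), np.float64(0.076): np.int64(0), np.float64(0.078): np.int64(0), np.float64(0.08): np.int64(0), np.float64(0.082): np.int64(0), np.float64(0.084): np.int64(0), np.float64(0.086): np.int64(0), np.float64(0.088): np.int64(0), np.float64(0.09): np.int64(0), np.float64(0.092): np.int64(0), np.float64(0.094): np.int64(0), np.float64(0.096): np.int64(0), np.float64(0.098): np.int64(0), np.float64(0.1): np.int64(0), np.float64(0.102): np.int64(0), np.float64(0.104): np.int64(0), np.float64(0.106): np.int64(0), np.float64(0.108): np.int64(0), np.float64(0.11): np.int64(0), np.float64(0.112): np.int64(0), np.float64(0.114): np.int64(0), np.float64(0.116): np.int64(0), np.float64(0.118): np.int64(0), np.float64(0.12): np.int64(0), np.float64(0.122): np.int64(0)}
```

View pics/w1.png

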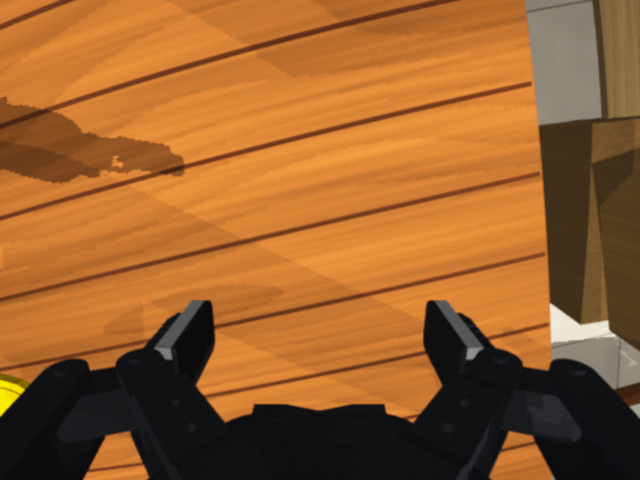

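The turn has to be stated in every row. This picture shows only bare bench, with the fingers at the bottom (rows above 300), so I'll place the tub in the upper half of the next one.

step_arm([
  {"xyz":[-4.5,-4.2,0],"turn":0},
  {"xyz":[-4.5,-4.2,0],"turn":0},
  {"xyz":[-4.5,-4.2,0],"turn":0},
  {"xyz":[-4.5,-4.2,0],"turn":0},
  {"xyz":[-4.5,-4.2,0],"turn":0},
  {"xyz":[-4.5,-4.2,0],"turn":0},
  {"xyz":[-4.5,-4.2,0],"turn":0},
  {"xyz":[-4.5,-4.2,0],"turn":0},
  {"xyz":[-4.5,-4.2,0],"turn":0},
  {"xyz":[-4.5,-4.2,0],"turn":0},
  {"xyz":[-4.5,-4.2,0],"turn":0},
  {"xyz":[-4.5,-4.2,0],"turn":0},
], hand=0)

```text
clock: 2.15
eef_pos: [0.5542, -0.0093, 0.4051]
tool_rot: [3.141, 0.001, 2.907]
wrist_force: [1.3, 1.0, 0.3]
width: -0.0002
grasp_force: 0.0
```

step_arm([
  {"xyz":[0,0,0],"turn":0},
  {"xyz":[0,0,0],"turn":0},
])

```text
clock: 2.4
eef_pos: [0.5531, -0.0073, 0.4044]
tool_rot: [3.141, -0.001, 2.907]
wrist_force: [0.0, 0.2, -0.1]
width: -0.0003
grasp_force: 0.0
```

```bash
python3 look.py w2
```

```text
2.4 [ 0.55308376 -0.00732626  0.40438822] [ 3.14109802e+00 -1.24086586e-03  2.90704514e+00]
{np.float64(0.06): np.int64(0), np.float64(0.062): np.int64(0), np.float64(0.064): np.int64(0), np.float64(0.066): np.int64(0), np.float64(0.068): np.int64(4), np.float64(0.07): np.int64(195), np.float64(0.072): np.int64(770), np.float64(0.074): np.int64(816), np.float64(0.076): np.int64(30), np.float64(0.078): np.int64(1), np.float64(0.08): np.int64(0), np.float64(0.082): np.int64(0), np.float64(0.084): np.int64(6), np.float64(0.086): np.int64(0), np.float64(0.088): np.int64(4), np.float64(0.09): np.int64(1465), np.float64(0.092): np.int64(4642), np.float64(0.094): np.int64(11521), np.float64(0.096): np.int64(3445), np.float64(0.098): np.int64(23), np.float64(0.1): np.int64(13), np.float64(0.102): np.int64(23), np.float64(0.104): np.int64(28), np.float64(0.106): np.int64(165), np.float64(0.108): np.int64(176), np.float64(0.11): np.int64(378), np.float64(0.112): np.int64(6), np.float64(0.114): np.int64(0), np.float64(0.116): np.int64(0), np.float64(0.118): np.int64(0), np.float64(0.12): np.int64(0), np.float64(0.122): np.int64(0)}
```

View pics/w2.png

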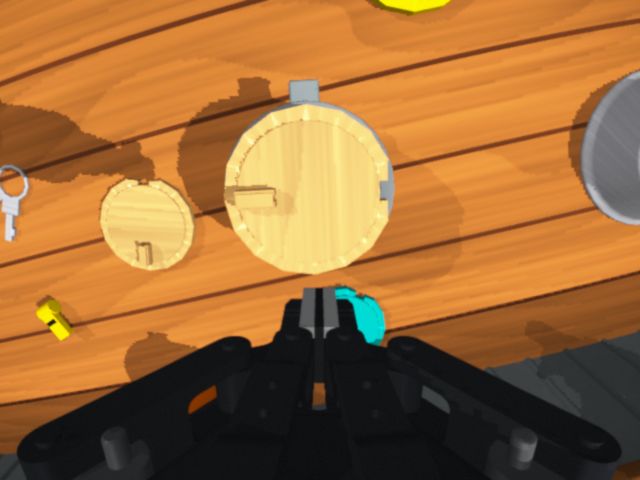

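The tab is at (254,196), the notch at (385,190) and the lug at (304,91). Seen from above, the lid must turn about 90° counterclockwise.

```bash
cat > ang.py <<'E'
from h import *
D=np.load('/tmp/wrist.npz');C=D['C'];im=D['im'].astype(int)
z=C[...,2];b=np.hypot(C[...,0]-.521,C[...,1]+.007)<.11
wood=(im[...,1]>140)&(im[...,2]-im[...,0]>40)
f=C[b&(z>.088)&(z<.1)&wood];c,r=hull(f)
# robust: edge circle fit
a=np.arctan2(*(f[:,:2]-c).T[::-1]);q=np.hypot(*(f[:,:2]-c).T);E=[]
for k in range(-180,180,4):
    s=np.abs(np.rad2deg(a)-k)<2
    if s.sum()>5: E.append(np.r_[f[s][np.argmax(q[s])]])
E=np.array(E);c2,r2=circ(E)
for _ in range(3):
    g=np.abs(np.hypot(*(E[:,:2]-c2).T)-r2)<.002;c2,r2=circ(E[g])
print('hull',c,r,'fit',c2,r2,g.sum(),'z',np.median(f[:,2]))
grey=(np.ptp(im,axis=2)<25)
def d(P,n):
    v=np.median(P[:,:2],0)-c2;print(n,len(P),np.median(P,0),'r',np.hypot(*v),'ang',np.rad2deg(np.arctan2(v[1],v[0])))
R=np.hypot(C[...,0]-c2[0],C[...,1]-c2[1])
d(C[b&grey&(z>.06)&(z<.08)&(R>.076)],'lug')
d(C[b&(z>.104)&(z<.13)&(R<.07)],'tab')
d(C[b&grey&(z>.06)&(z<.088)&(R<.0655)],'notch')
t=C[b&(z>.104)&(z<.13)&(R<.07)];print(cv2.minAreaRect((t[:,:2]*1000).astype(np.float32)))
E
python3 ang.py
```

```text
hull [ 0.52113483 -0.00801608] 0.06745650482177734 fit [ 0.52099908 -0.00828832] 0.0665271144879512 83 z 0.09513890060491292
lug 453 [0.44093593 0.00729446 0.07250733] r 0.08156550437953385 ang 168.9861590015346
tab 753 [ 0.5131804  -0.04702662  0.11003388] r 0.039519468211722766 ang -101.41090082802947
notch 118 [0.53401399 0.05283674 0.07462717] r 0.06249528470844867 ang 77.97993777451728
((513.5369262695312, -47.673248291015625), (29.746946334838867, 14.33156967163086), 79.67440795898438)
```

```bash
python3 - <<'E'
from h import *
o=env.get_obs();R,t=pose(o);C=np.load('/tmp/wrist.npz')['C']
P=((C-t)@R)*1000
m=(P[...,2]>60)&(P[...,2]<185)&(np.abs(P[...,1])<60)&(P[...,0]<30)&(P[...,0]>-60)
Q=P[m];print('zmax',np.percentile(Q[:,2],[50,99,99.9]))
for z in range(120,182,6):
    s=Q[(Q[:,2]>z)&(Q[:,2]<=z+6)]
    if len(s):print(z,len(s),s[:,:2].min(0).round(1),s[:,:2].max(0).round(1))
print(o['joint_positions'])
E
```

```text
zmax [ 94.41835666 158.37471457 167.22396927]
120 3017 [-11. -38.] [15.  35.4]
126 1731 [-11.  -32.7] [15.2 30.9]
132 922 [-10.5 -19. ] [13.5 17.1]
138 365 [  7.3 -14.7] [12.6 12.5]
144 555 [  6.8 -14.8] [12.6 12.6]
150 501 [  7.  -14.7] [12.6 12.5]
156 466 [  6.8 -14.8] [12.5 12.6]
162 356 [  7.2 -14.2] [12.6 12.5]
168 33 [ 7.4 -7.5] [12.   9.1]
[-1.39116784e-01  6.42983967e-02  1.78510120e+00  5.48823884e-04
  1.29319179e+00 -1.47682544e+00]
```

step_arm([
  {"xyz":[3.1,-2.6,0],"turn":0},
  {"xyz":[3.1,-2.6,0],"turn":0},
  {"xyz":[0,0,3],"turn":9.75},
  {"xyz":[0,0,3],"turn":9.75},
  {"xyz":[0,0,2],"turn":9.75},
  {"xyz":[0,0,0],"turn":9.75},
  {"xyz":[0,0,0],"turn":9.75},
  {"xyz":[0,0,0],"turn":9.75},
  {"xyz":[0,0,0],"turn":9.75},
  {"xyz":[0,0,0],"turn":9.75},
  {"xyz":[0,0,0],"turn":9.75},
  {"xyz":[0,0,0],"turn":0},
])

```text
clock: 3.95
eef_pos: [0.4804, -0.0421, 0.3249]
tool_rot: [3.141, -0.0, 1.381]
wrist_force: [0.4, -0.3, -0.1]
width: 0.0
grasp_force: 0.0
```

step_arm([
  {"xyz":[0,0,2],"turn":0},
  {"xyz":[0,0,2],"turn":0},
  {"xyz":[0,0,1.3],"turn":0},
  {"xyz":[0,0,0],"turn":0},
  {"xyz":[0,0.4,0],"turn":0},
  {"xyz":[0,0.4,0],"turn":0},
  {"xyz":[0,0.4,0],"turn":0},
  {"xyz":[0,0,0],"turn":0},
])

```text
clock: 4.95
eef_pos: [0.4933, -0.0461, 0.2721]
tool_rot: [3.141, 0.0, 1.376]
wrist_force: [0.4, -0.5, 0.2]
width: 0.0001
grasp_force: 0.0
```

step_arm([
  {"xyz":[-0.148,0.336,0],"turn":-4.5},
  {"xyz":[-0.148,0.336,0],"turn":-4.5},
  {"xyz":[-0.148,0.336,0],"turn":-4.5},
  {"xyz":[-0.148,0.336,0],"turn":-4.5},
  {"xyz":[-0.148,0.336,0],"turn":-4.5},
  {"xyz":[-0.148,0.336,0],"turn":-4.5},
  {"xyz":[-0.148,0.336,0],"turn":-4.5},
  {"xyz":[-0.148,0.336,0],"turn":-4.5},
  {"xyz":[-0.148,0.336,0],"turn":-4.5},
])

```text
clock: 6.08
eef_pos: [0.5232, -0.0556, 0.2715]
tool_rot: [-3.139, -0.001, 2.086]
wrist_force: [-2.4, -1.3, 1.0]
width: -0.0
grasp_force: 1.3
```

step_arm([
  {"xyz":[-0.148,0.336,0],"turn":-4.5},
  {"xyz":[-0.148,0.336,0],"turn":-4.5},
  {"xyz":[-0.148,0.336,0],"turn":-4.5},
  {"xyz":[-0.148,0.336,0],"turn":-4.5},
  {"xyz":[-0.148,0.336,0],"turn":-4.5},
  {"xyz":[-0.148,0.336,0],"turn":-4.5},
  {"xyz":[-0.148,0.336,0],"turn":-4.5},
  {"xyz":[-0.148,0.336,0],"turn":-4.5},
  {"xyz":[0,0,0],"turn":0},
])

```text
clock: 7.2
eef_pos: [0.5507, -0.045, 0.2717]
tool_rot: [-3.141, 0.0, 2.711]
wrist_force: [0.0, -1.1, 0.3]
width: -0.0
grasp_force: 0.4
```

step_arm([
  {"xyz":[0,-0.5,0],"turn":0},
  {"xyz":[0,-0.5,0],"turn":0},
  {"xyz":[0,0,-4],"turn":0},
  {"xyz":[-1,0,-5],"turn":0},
  {"xyz":[-1,0,-4],"turn":0},
  {"xyz":[0,0,0],"turn":0},
  {"xyz":[0,0,0],"turn":0},
])

```text
clock: 8.07
eef_pos: [0.564, -0.0623, 0.4009]
tool_rot: [-3.141, -0.002, 2.711]
wrist_force: [-1.1, -0.9, -0.4]
width: -0.0002
grasp_force: 0.0
```

```bash
python3 look.py w3 | head -1; python3 ang.py
```

```text
8.075 [ 0.56402641 -0.06231671  0.40086718] [-3.14138971e+00 -1.58866519e-03  2.71097920e+00]
hull [ 0.52097339 -0.00711664] 0.06756277465820312 fit [ 0.52101602 -0.00741737] 0.06657019153855034 83 z 0.09516919702859566
lug 474 [0.44081823 0.00664697 0.07258924] r 0.08142168520179201 ang 170.0531446417843
tab 769 [ 0.55536175 -0.02641498  0.11012342] r 0.03924969631109265 ang -28.948237955287805
notch 132 [0.46632717 0.02366082 0.074665  ] r 0.06290249727070252 ang 150.39159977230162
((556.1326904296875, -26.31170654296875), (14.269278526306152, 30.081497192382812), 61.71634292602539)
```

View pics/w3.png

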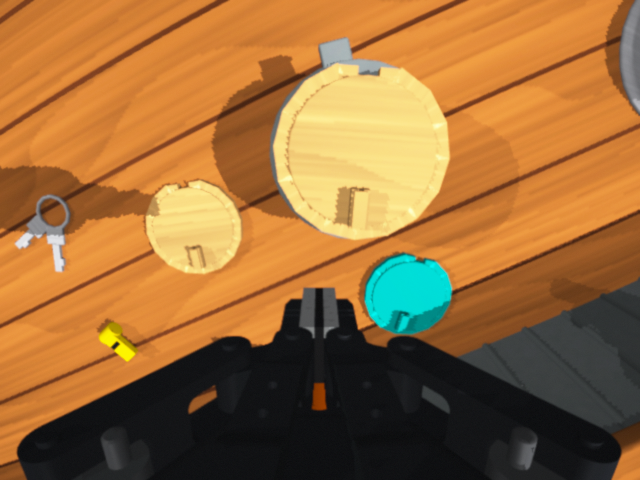

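step_arm([
  {"xyz":[1,0,4],"turn":0},
  {"xyz":[1,0,5],"turn":0},
  {"xyz":[0,0,3.9],"turn":0},
  {"xyz":[0,0,0],"turn":0},
  {"xyz":[-0.07,0.29,0],"turn":-1.8},
  {"xyz":[-0.07,0.29,0],"turn":-1.8},
  {"xyz":[-0.07,0.29,0],"turn":-1.8},
  {"xyz":[-0.07,0.29,0],"turn":-1.8},
])

```text
clock: 9.12
eef_pos: [0.5538, -0.044, 0.2735]
tool_rot: [3.141, 0.001, 2.839]
wrist_force: [0.8, 0.1, 0.5]
width: -0.0002
grasp_force: 0.0
```

step_arm([
  {"xyz":[-0.07,0.29,0],"turn":-1.8},
  {"xyz":[-0.07,0.29,0],"turn":-1.8},
  {"xyz":[-0.07,0.29,0],"turn":-1.8},
  {"xyz":[-0.07,0.29,0],"turn":-1.8},
  {"xyz":[0,0,0],"turn":0},
  {"xyz":[0,0,0],"turn":0},
])

```text
clock: 9.88
eef_pos: [0.5595, -0.0336, 0.2732]
tool_rot: [3.141, 0.002, 2.963]
wrist_force: [2.2, -1.4, 3.3]
width: 0.0003
grasp_force: 1.7
```

step_arm([
  {"xyz":[0,-0.5,0],"turn":0},
  {"xyz":[0,-0.5,0],"turn":0},
  {"xyz":[0,0,-4],"turn":0},
  {"xyz":[-1,0,-5],"turn":0},
  {"xyz":[-1,0,-4],"turn":0},
  {"xyz":[0,0,0],"turn":0},
  {"xyz":[0,0,0],"turn":0},
])

```text
clock: 10.75
eef_pos: [0.5762, -0.0471, 0.4012]
tool_rot: [3.141, -0.003, 2.963]
wrist_force: [-0.3, 0.2, -0.8]
width: -0.0001
grasp_force: 0.0
```

```bash
python3 look.py w4 | head -1; python3 ang.py; python3 -c "
import cv2;i=cv2.imread('pics/w4.png')[0:260,190:510];cv2.imwrite('pics/w4c.png',cv2.resize(i,None,fx=2.3,fy=2.3,interpolation=2))"
```

```text
10.75 [ 0.57615188 -0.04707937  0.40117327] [ 3.14126975e+00 -3.13716200e-03  2.96259039e+00]
hull [ 0.52027521 -0.00742949] 0.06715495300292969 fit [ 0.52053559 -0.00742352] 0.0662244375055421 81 z 0.091840844439525
lug 456 [0.44055259 0.00662633 0.07252995] r 0.08120762116355802 ang 170.03703837599963
tab 519 [ 0.55889483 -0.01910946  0.10587836] r 0.04009978176547553 ang -16.943079437120442
notch 152 [0.46111858 0.0116988  0.07485508] r 0.062418296966419394 ang 162.16013839836006
((559.2879638671875, -19.244945526123047), (13.676051139831543, 29.654638290405273), 72.06719970703125)
```

View pics/w4c.png

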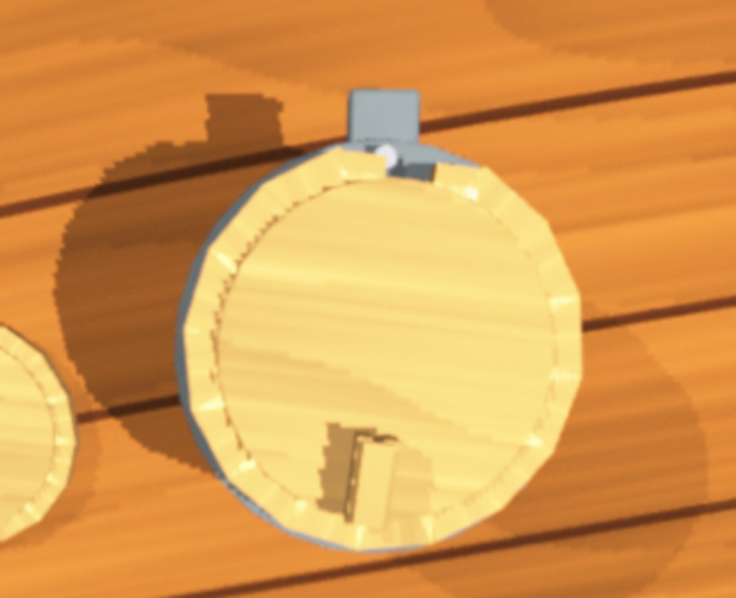

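```bash
cat > plane.py <<'E'
from h import *
C=np.load('/tmp/wrist.npz')['C'];c=np.array([.521,-.0076])
d=C-np.r_[c,0];R=np.hypot(d[...,0],d[...,1])
def fit(m,n):
    P=C[m]
    for _ in range(5):
        A=np.c_[P[:,:2]-c,np.ones(len(P))];x=np.linalg.lstsq(A,P[:,2],rcond=None)[0]
        e=np.abs(P[:,2]-A@x);P=P[e<max(.001,2*e.std())]
    print(n,len(P),'slope',x[:2].round(4),'z0',x[2].round(4))
z=C[...,2]
fit((R<.052)&(z>.085)&(z<.1),'top');fit((R>.058)&(R<.064)&(z>.08)&(z<.1),'ring')
B=C[(R>.1)&(R<.15)&(np.abs(z)<.015)];print('bench',np.median(B[:,2]))
m=(R>.1)&(R<.15)&(np.abs(z)<.015);fit(m,'bench')
E
python3 plane.py
```

```text
top 11859 slope [-0.0292  0.0007] z0 0.0921
ring 3098 slope [-0.03    0.0011] z0 0.0891
bench -0.00021741550068440918
bench 27649 slope [0.0006 0.0008] z0 -0.0003
```

The lid's tab side has dipped: it tilts 1.7° and rests on the pin at the notch edge, (388,155) in the crop. The notch is still about 7° short. The fingertip bevel likely rode on the tab, so I'll push again with the tip lower.

step_arm([
  {"xyz":[2.36,-0.62,0],"turn":7.4},
  {"xyz":[0,0,4],"turn":0},
  {"xyz":[0,0,4],"turn":0},
  {"xyz":[0,0,3],"turn":0},
  {"xyz":[0,0,1.5],"turn":0},
  {"xyz":[0,0,0.9],"turn":0},
  {"xyz":[0,0,0],"turn":0},
  {"xyz":[0,0,0],"turn":0},
])

```text
clock: 11.8
eef_pos: [0.5533, -0.0491, 0.27]
tool_rot: [3.141, 0.002, 2.834]
wrist_force: [0.7, 0.7, 0.7]
width: -0.0001
grasp_force: 0.0
```

step_arm([
  {"xyz":[0,0,0.2],"turn":0},
  {"xyz":[0,0,0],"turn":0},
])

```text
clock: 12.05
eef_pos: [0.5528, -0.049, 0.2672]
tool_rot: [3.142, 0.001, 2.834]
wrist_force: [-0.1, -0.4, 0.5]
width: 0.0
grasp_force: 0.0
```

step_arm([
  {"xyz":[0,0,0.1],"turn":0},
  {"xyz":[0,0,0],"turn":0},
])

```text
clock: 12.3
eef_pos: [0.5525, -0.049, 0.2657]
tool_rot: [-3.142, -0.0, 2.834]
wrist_force: [-0.0, -0.6, 0.1]
width: 0.0001
grasp_force: 0.0
```

step_arm([
  {"xyz":[0,0.3,0],"turn":0},
  {"xyz":[0,0.3,0],"turn":0},
  {"xyz":[0,0.3,0],"turn":0},
  {"xyz":[0,0,0],"turn":0},
])

```text
clock: 12.8
eef_pos: [0.5554, -0.0402, 0.2657]
tool_rot: [-3.142, 0.0, 2.834]
wrist_force: [-0.3, 1.1, 0.4]
width: -0.0002
grasp_force: 0.0
```

step_arm([
  {"xyz":[-0.064,0.137,0],"turn":-1.85},
  {"xyz":[-0.064,0.137,0],"turn":-1.85},
  {"xyz":[-0.064,0.137,0],"turn":-1.85},
  {"xyz":[0,0,0],"turn":0},
])

```text
clock: 13.3
eef_pos: [0.5584, -0.037, 0.2657]
tool_rot: [3.141, 0.0, 2.931]
wrist_force: [-0.3, -0.9, 0.2]
width: -0.0001
grasp_force: 0.4
```

step_arm([
  {"xyz":[-0.064,0.137,0],"turn":-1.85},
  {"xyz":[0,0,0],"turn":0},
  {"xyz":[0,0,0],"turn":0},
])

```text
clock: 13.68
eef_pos: [0.5592, -0.0358, 0.2657]
tool_rot: [-3.141, -0.0, 2.963]
wrist_force: [-1.3, -2.3, 0.5]
width: -0.0001
grasp_force: 0.9
```

step_arm([
  {"xyz":[0,-0.5,0],"turn":0},
  {"xyz":[0,-0.5,0],"turn":0},
  {"xyz":[0,0,-4],"turn":0},
  {"xyz":[-1,0,-5],"turn":0},
  {"xyz":[-1,0,-4.3],"turn":0},
  {"xyz":[0,0,0],"turn":0},
  {"xyz":[0,0,0],"turn":0},
])

```text
clock: 14.55
eef_pos: [0.5767, -0.0493, 0.3981]
tool_rot: [3.141, -0.001, 2.963]
wrist_force: [0.0, 1.1, -0.4]
width: 0.0
grasp_force: 0.0
```

```bash
python3 look.py w5 | head -1; python3 ang.py; python3 plane.py; python3 -c "
import cv2;i=cv2.imread('pics/w5.png')[0:260,190:510];cv2.imwrite('pics/w5c.png',cv2.resize(i,None,fx=2.3,fy=2.3,interpolation=2))"
```

```text
14.55 [ 0.57671946 -0.04925016  0.39806468] [ 3.14131009e+00 -1.09617740e-03  2.96256325e+00]
hull [ 0.5210567  -0.00734584] 0.06725479125976562 fit [ 0.521243   -0.00743136] 0.06609586254936567 84 z 0.0906683290808295
lug 485 [0.44099734 0.0067635  0.07253323] r 0.08149146808176039 ang 169.9685711750375
tab 523 [ 0.55984402 -0.01587942  0.10582375] r 0.039514660933742 ang -12.344868880608521
notch 169 [0.46041805 0.00632434 0.07522905] r 0.06236099667053306 ang 167.25679044521036
((560.2203979492188, -16.19538116455078), (13.152423858642578, 28.12120819091797), 78.75047302246094)
top 12121 slope [0.0001 0.0002] z0 0.0908
ring 3161 slope [0.0016 0.001 ] z0 0.0878
bench -0.0002315010750759683
bench 27766 slope [0.0007 0.0008] z0 -0.0003
```

View pics/w5c.png

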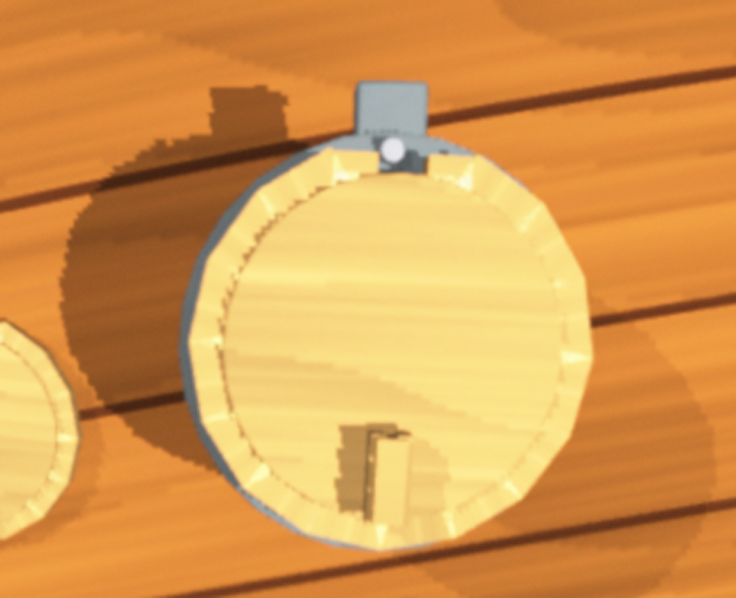

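The pin now stands inside the notch at (393,150) in the crop. The lid is level and nearly down, so I'll press it straight down at the centre.

step_arm([
  {"xyz":[3.37,1.57,0],"turn":0},
  {"xyz":[3.37,1.57,0],"turn":0},
  {"xyz":[0,0,4],"turn":0},
  {"xyz":[0,0,4],"turn":0},
  {"xyz":[0,0,3],"turn":0},
  {"xyz":[0,0,1.2],"turn":0},
  {"xyz":[0,0,0],"turn":0},
  {"xyz":[0,0,0],"turn":0},
])

```text
clock: 15.6
eef_pos: [0.517, -0.0064, 0.2778]
tool_rot: [3.142, 0.002, 2.963]
wrist_force: [0.6, 0.1, 0.1]
width: 0.0001
grasp_force: 0.0
```

step_arm([
  {"xyz":[0,0,0.3],"turn":0},
  {"xyz":[0,0,0.3],"turn":0},
  {"xyz":[0,0,0.3],"turn":0},
  {"xyz":[0,0,0.2],"turn":0},
  {"xyz":[0,0,0],"turn":0},
])

```text
clock: 16.23
eef_pos: [0.5162, -0.0063, 0.2654]
tool_rot: [-3.142, -0.001, 2.963]
wrist_force: [0.0, 0.0, 0.3]
width: 0.0004
grasp_force: 0.0
```

step_arm([
  {"xyz":[0,0,0.15],"turn":0},
  {"xyz":[0,0,0.15],"turn":0},
  {"xyz":[0,0,0],"turn":0},
])

```text
clock: 16.6
eef_pos: [0.5166, -0.0063, 0.2638]
tool_rot: [-3.142, -0.0, 2.963]
wrist_force: [-2.5, 0.2, 6.4]
width: -0.0002
grasp_force: 3.0
```

step_arm([
  {"xyz":[0,0,0.15],"turn":0},
  {"xyz":[0,0,0],"turn":0},
])

```text
clock: 16.85
eef_pos: [0.5168, -0.0063, 0.2637]
tool_rot: [-3.141, -0.001, 2.963]
wrist_force: [-6.3, 0.8, 13.9]
width: 0.0001
grasp_force: 7.0
```

step_arm([
  {"xyz":[0,0,0.15],"turn":0},
  {"xyz":[0,0,0.1],"turn":0},
  {"xyz":[0,0,0],"turn":0},
])

```text
clock: 17.23
eef_pos: [0.5171, -0.0063, 0.2636]
tool_rot: [-3.141, -0.002, 2.963]
wrist_force: [-12.2, 1.8, 27.7]
width: -0.0005
grasp_force: 13.8
```

step_arm([
  {"xyz":[0,0,-0.3],"turn":0},
  {"xyz":[0,0,-0.5],"turn":0},
  {"xyz":[0,0,-4],"turn":0},
  {"xyz":[0,0,-5],"turn":0},
  {"xyz":[-3.4,-1.6,-4],"turn":0},
  {"xyz":[-3.4,-1.6,0],"turn":0},
  {"xyz":[0,0,0],"turn":0},
  {"xyz":[0,0,0],"turn":0},
])

```text
clock: 18.23
eef_pos: [0.577, -0.0497, 0.3954]
tool_rot: [3.141, -0.003, 2.963]
wrist_force: [-0.2, -0.1, 0.0]
width: -0.0001
grasp_force: 0.0
```

```bash
python3 look.py w6 | head -1; python3 ang.py; python3 plane.py; python3 -c "
import cv2;i=cv2.imread('pics/w6.png')[0:260,190:510];cv2.imwrite('pics/w6c.png',cv2.resize(i,None,fx=2.3,fy=2.3,interpolation=2))"
```

```text
18.225 [ 0.57703575 -0.04970556  0.39541631] [ 3.14118642e+00 -2.84560800e-03  2.96251904e+00]
hull [ 0.52117499 -0.0074433 ] 0.06664524078369141 fit [ 0.52130369 -0.0074381 ] 0.06525324184871659 75 z 0.09000867515607475
lug 507 [0.44092754 0.00661849 0.07258835] r 0.08159603935622488 ang 170.08014115513333
tab 487 [ 0.56004895 -0.01593128  0.10515278] r 0.039665210576427745 ang -12.363989518566445
notch 175 [0.46046115 0.00657264 0.07525066] r 0.06243489457805513 ang 167.03206742276473
((560.2603149414062, -16.19075584411621), (11.287986755371094, 28.22652244567871), 74.83705139160156)
top 12291 slope [0.0002 0.001 ] z0 0.09
ring 3215 slope [0.0006 0.0007] z0 0.087
bench -0.00022753035540318267
bench 28317 slope [0.0005 0.0007] z0 -0.0003
```

View pics/w6c.png

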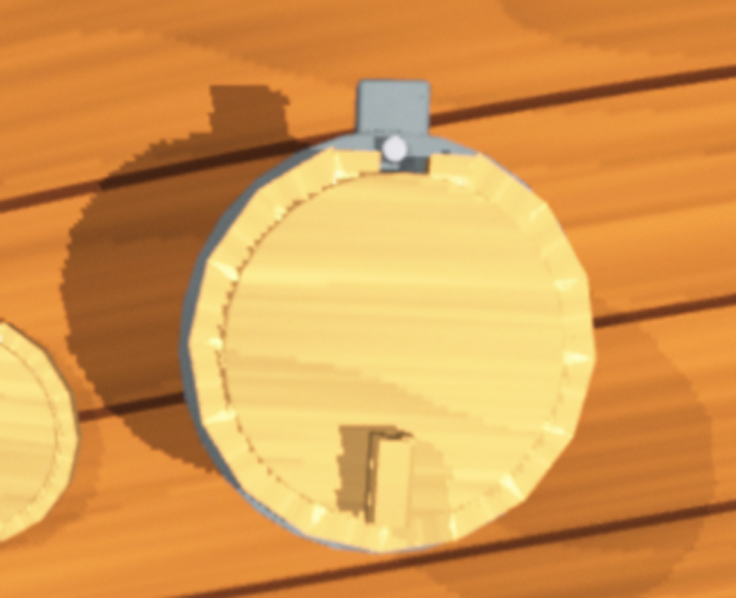

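The lid lies level with its top at 90 mm, which is the home height. It held against 28 N, the pin is inside the notch, and the robot is clear.

```bash
python3 -c "
from bench import sign_off;print(sign_off())"
```

```text
the job is handed in; nothing more can be done
None
```

The lid is shut: I pushed the tab round until the pin sat in the notch (about 2–3° off centre), pressed the lid down to a firm stop at 28 N, drew back and handed the job in at about 18 s; during the second push the lid's tab side dipped about 4 mm onto the rim before the notch was over the pin.

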